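Reload the specimen-label unwinder

ROBOT

A 6-joint arm with a two-finger parallel gripper is mounted at the origin on the work surface. World frame = base frame: x ahead of the robot, y to its left, z up, the work surface at z = 0. Lengths are in mm, angles in rad, forces in N, time in s.
With the tool pointing down it reaches from about 150 to 775 mm from the base axis. Payload 6.1 kg.
Tool frame: the origin (TCP) lies at the very end of the fingers, on their centre line; the grasp point (between the pads) lies 19 mm behind it; z points along the fingers, y is the line along which they close (so a half turn about z gives the same grasp; the last joint's range is limited). The gripper opens to 85 mm and grips with 20 to 120 N. Pads are 22 mm wide; open, the fingers measure 114 mm over their backs; the gripper's body (76 mm by 85 mm) begins 54 mm behind the grasp point. The pads swing forward as they close: fully open they stand 13 mm farther back than shut.
Start: joints at [-1.17, 0.126, -0.04, 1.405, 0, 1.571], TCP at [204.823, -483.379, 231.295] pointing down, gripper open.
Joint ranges: [-2.72, 2.72], [-0.95, 1.95], [-1.27, 1.35], [-1.78, 2.02], [-1.46, 1.47], [-3.14, 3.14]. Speed limits (rad/s): [2.39, 2.39, 3.01, 3.14, 3.14, 3.14].

INTERFACE

Orientations are given as a 3x3 rotation matrix whose columns are the frame's x, y, z axes.
In Python, from rig import sensors, eyes, manip gives the robot as it stands.
- The arm moves only by the tool step_arm, never from a script. Its argument "deltas" is a list of rows, each a list of 7 numbers: the finger opening in cm, from 0 to 8.54, then the shift along the tool's x, y, z in cm, then the turn, a rotation vector about the tool's x, y, z in rad. In form: [[grip, dx, dy, dz, rx, ry, rz], ...]. A call has 1 to 12 rows; each row is the pose to reach, as a shift and turn from the pose commanded when the call began, along the tool's axes at that moment; what a row does not reach only later rows make up. A row lasts 1/8 s, in which the tool goes at most 62.5 mm and 10.7 degrees, less where a joint would pass 70% of its speed; a pose out of reach is approached as far as the arm can. A call with a gripper value outside its range is refused whole. The fingers move at their own pace and stop on an object; the grip force is fixed at half the most. Time passes only in rows, so rows that repeat a pose let the fingers close. It gives the time, the measured TCP pose, the force, the opening and the grip force at its end, in the units of the state.
- sensors.state(): the state, without advancing time (a new reading comes with each control period).
- eyes.snapshot(name): name is "scene" or "top" or "wrist"; returns (picture, depth): 420x560x3 uint8, red, green, blue; 420x560 float32, mm along the optical axis (not along the pixel's ray), 0 where there is no reading.
- eyes.camera_params(name): a dict with "camera_matrix" (3x3 intrinsics, pixels), "world_from_camera" (4x4, takes a point from camera to world coordinates). Camera axes: x right, y up, looking along -z (the intrinsics and any distortion apply to the point x, -y, -z); pixel columns grow to the right and rows downward; lengths in mm; the calibration is good to about 2 mm. A picture is of the moment at which its call begins: read the wrist's pose just before it. camera_params takes no time and is no camera call; for the wrist camera it gives the pose at the moment of the call.
- manip.close_job(): hands the job in; it is judged then, once.
The state is a dict: "time": time; "q": joint angles; "joint_velocities": joint speeds; "joint_torque": joint torques, N m; "ee_pos": TCP position; "eef_rot": TCP orientation; "force": force on the tool from outside, world axes, zero at the start; "moment": the same for the moment, N m; "finger_gap": finger opening in mm; "gripper_force": force on a finger pad.
Only numpy, scipy, OpenCV 4.12 (cv2) and the standard library are available. Lean on these libraries where they do the work, as an engineer would, in place of code of your own. Each camera call takes 0.05 s, during which the arm holds its last target. There are 200 camera calls.

TASK

Reload the label unwinder: first lift the spent cardboard core off its spindle and leave it in the steel tray, then take the tall label roll with the narrow core and lower it gently over the spindle, without letting it drop, until it rests on the round platter. Then put the flanged metal hub on the spindle, wide flange down, flat on top of the roll, and last turn the drag dial until its white pointer stands at the one long, thick mark of its scale. Do not shift or tip the short wide-bore roll or the jars.

Things in the scene. Friction and masses are not known exactly. Their poses are not given: they have to be found in the camera images.
- unwinder: The label unwinder, a fixed white box 150 (its x) x 260 (its y) x 35 mm high on the table. Origin: centre of its underside. A round aluminium platter (110 mm across, 8 mm thick) with an upright steel spindle stands on its top at local (0, +70) mm; the drag dial on a round white scale (108 mm across) at local (0, -70) mm.
- seat (a point): Centre of the platter's top face at the foot of the spindle, 43 mm above the table; axes parallel to the unwinder's, z up along the spindle. The fixed spindle is 20 mm thick and rises 100 mm above this point; its last 12 mm taper to 10 mm.
- dial (a joint): Drag dial angle in rad, 0 to 4.712, growing clockwise seen from above. At 0 the white pointer points along the unwinder's -x; at value q it points along the local direction (-cos q, +sin q). Thin scale marks stand every 0.524 rad; the one long thick mark stands at 2.618 rad. The dial turns with slight friction and stays where it is left. It starts 0.6 to 1.4 rad short of the mark.
- dial_grip (a point): Point on the dial's vertical axis at the height to grip, 68 mm above the table. The dial is a black 64 mm disc with a bar across it, 60 mm long, 14 mm wide, to be gripped across its width; the bar rises 24 mm below to 7 mm above this point. The bar lies along this point's x axis, which turns with the dial; the white pointer is on its -x half.
- core: The spent core: plain cardboard tube, 30 mm outside, 24 mm bore, 76 mm long, 20 g. It starts upright on the spindle, resting on the platter. Origin: centre of its lower end; z along the tube.
- core_mid (a point): Middle of the spent core, on its axis, 38 mm from either end.
- tray: Open, shallow steel tray, fixed on the table, 130 (its x) x 160 (its y) x 30 mm high, walls and floor 4 to 5 mm thick. Origin: centre of its underside. The core may stand or lie in it.
- roll: The tall label roll to mount: rigid white paper wound on a narrow cardboard core, 62 mm across, 76 mm tall, bore 24 mm right through, 0.14 to 0.28 kg. It stands upright on the table. Origin: centre of its underside; z up. Both ends are alike.
- roll_mid (a point): Middle of the tall roll, on its axis, 38 mm above its underside.
- hub: Aluminium retaining hub standing on its wide flange: flange 58 mm across and 10 mm thick below, neck 40 mm across and 28 mm tall above it (38 mm in all), 24 mm bore right through, 0.16 to 0.26 kg. Origin: centre of the flange's underside; z up. Grip it by the neck.
- short_roll: A wrong roll, to be left alone: white paper, 62 mm across, only 45 mm tall, with a wide 40 mm bore. It stands on the table; it and the tall roll may be in either of two places. Origin: centre of its underside.
- jar_a: Lidded glass specimen jar, 58 mm across, 85 mm tall, standing in front of the unwinder. Leave alone. Origin: centre of its underside.
- jar_b: Lidded glass specimen jar, 58 mm across, 95 mm tall, standing beyond the rolls towards the left (+y) side. Leave alone. Origin: centre of its underside.
There are look-alikes about, which are no part of the job. What is shaped like the hub but red is not meant.

How it is judged:
By the outcome, as a careful person would: the job done as asked, in the order asked, and still so for the second after the job is handed in, with the robot touching nothing.
It also fails if it takes over 72 s, if anything falls off the work surface, if the arm or the gripper's body presses on something with over 40 N, if the wrist force passes 120 N, or if a joint passes its speed limit or range.

## Working session

There is one attempt and no reset: what is moved stays moved. The work goes in short steps, Python scripts to look and compute and a tool call to move; the robot and the scene stay as the last step left them, time stands still between calls to the robot, and variables do not carry over. Pictures are saved under pics/ and viewed, at most 10 in all, crops included, and the job is handed in when it is done.

Besides the shell and the picture viewer there is one more tool, called after ">>>" as name(argument=value, ...), one argument or row to a line, values as JSON. step_arm: Moves the arm, as the interface text tells. Its arguments: {"type":"object","properties":{"deltas":{"type":"array"}},"required":["deltas"]}

```bash
mkdir -p pics
python3 - <<'E'
from rig import sensors, eyes
import cv2, numpy as np
s=sensors.state(); print({k:np.round(v,3).tolist() for k,v in s.items()})
for n in ("top","scene"):
    p,d=eyes.snapshot(n); c=eyes.camera_params(n)
    cv2.imwrite(f"pics/{n}0.png",p[:,:,::-1]); np.savez(f"{n}0.npz",p=p,d=d,K=c["camera_matrix"],T=c["world_from_camera"])
    print(n,c, (d>0).mean())
E
```

```text
{'time': 0.0, 'q': [-1.17, 0.126, -0.041, 1.405, -0.0, 1.571], 'joint_velocities': [0.001, 0.003, 0.001, 0.001, 0.001, 0.0], 'joint_torque': [0.0, -43.592, 35.292, 0.017, -0.0, -0.0], 'ee_pos': [204.669, -483.021, 230.537], 'eef_rot': [[0.921, 0.39, -0.001], [0.39, -0.921, 0.001], [-0.0, -0.002, -1.0]], 'force': [0.328, 0.919, -0.266], 'moment': [-0.021, 0.007, -0.063], 'gripper_force': 0.0, 'finger_gap': 85.265}
top {'camera_matrix': array([[535.24219932,   0.        , 279.20941537],
       [  0.        , 535.24219932, 208.09478409],
       [  0.        ,   0.        ,   1.        ]]), 'world_from_camera': array([[-3.07812081e-03,  9.96674846e-01, -8.14234407e-02,
         4.38251950e+02],
       [-9.99876778e-01, -1.81414943e-03,  1.55928613e-02,
         5.37300677e+01],
       [ 1.53932983e-02,  8.14614043e-02,  9.96557618e-01,
         1.62232966e+03],
       [ 0.00000000e+00,  0.00000000e+00,  0.00000000e+00,
         1.00000000e+00]])} 0.9960204081632653
scene {'camera_matrix': array([[414.16380582,   0.        , 280.53018427],
       [  0.        , 414.16380582, 212.91375085],
       [  0.        ,   0.        ,   1.        ]]), 'world_from_camera': array([[-3.30444007e-01, -6.53107388e-01,  6.81364438e-01,
         1.20708810e+03],
       [ 9.43748703e-01, -2.37856643e-01,  2.29701117e-01,
         2.65553483e+02],
       [ 1.20475614e-02,  7.18940163e-01,  6.94967552e-01,
         7.45540946e+02],
       [ 0.00000000e+00,  0.00000000e+00,  0.00000000e+00,
         1.00000000e+00]])} 0.9958630952380952
```

View pics/top0.png

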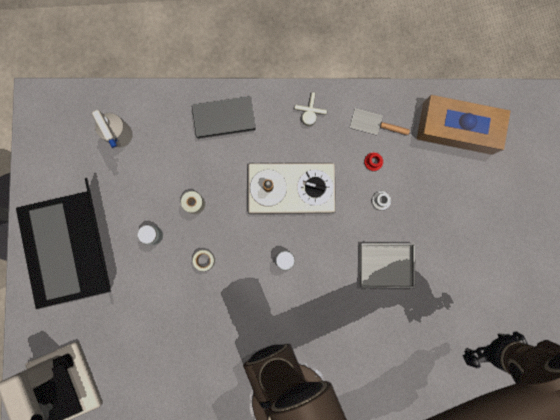

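View pics/scene0.png

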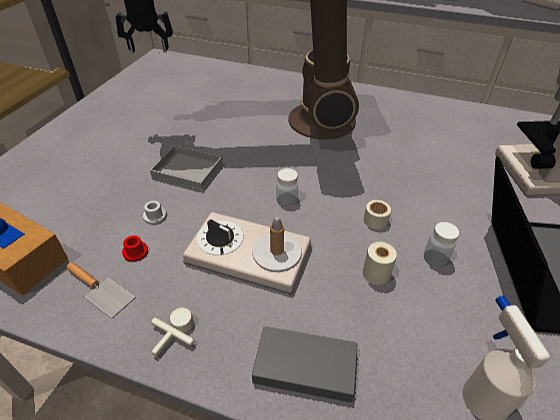

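Top view: unwinder at about (291,188), with the spindle and core at (268,186) and the dial at (315,187). The tray is at (387,265) and the jars at (285,260) and (147,234). Candidates:
- **Rolls:** (191,202) has a narrow bore and looks taller in the scene view, where it is at (380,262). (203,260) has a wide bore and is short. The first one fits.
- **Hubs:** grey at (382,200) and red at (374,161). The grey one fits.

I'll confirm both in one crop and measure.

```bash
cat > h.py <<'E'
import numpy as np, cv2
def cloud(d,K,T):
    v,u=np.mgrid[:d.shape[0],:d.shape[1]]
    P=np.stack([(u-K[0,2])/K[0,0]*d,-(v-K[1,2])/K[1,1]*d,-d],-1)
    return P@T[:3,:3].T+T[:3,3]
def ray(uv,z,K,T):
    uv=np.atleast_2d(uv).astype(float)
    r=np.c_[(uv[:,0]-K[0,2])/K[0,0],-(uv[:,1]-K[1,2])/K[1,1],-np.ones(len(uv))]@T[:3,:3].T
    return T[:3,3]+r*((z-T[2,3])/r[:,2])[:,None]
E
python3 - <<'E'
from h import *
a=np.load("top0.npz"); p,d,K,T=a["p"],a["d"],a["K"],a["T"]
C=cloud(d,K,T); Z=C[...,2]
for n,(u,v) in dict(tall=(191,202),short=(203,260),hub=(382,200),red=(374,161),spindle=(268,186),jarA=(285,260),jarB=(147,234),tray=(387,265),dial=(315,187)).items():
    w=Z[v-16:v+17,u-16:u+17]; print(n,"top z",np.percentile(w,[2,50,90,98]).round(1))
def comp(mask,seed):
    m=mask.astype(np.uint8); _,l,st,c=cv2.connectedComponentsWithStats(m)
    y,x=np.nonzero(m); i=np.argmin(np.hypot(x-seed[0],y-seed[1])); return l==l[y[i],x[i]]
def circ(n,seed,zlo,zhi,zp):
    m=comp((Z>zlo)&(Z<zhi),seed).astype(np.uint8)
    cs,_=cv2.findContours(m,cv2.RETR_EXTERNAL,cv2.CHAIN_APPROX_NONE); c=max(cs,key=len)[:,0]
    W=ray(c,zp,K,T)[:,:2].astype(np.float32); (cx,cy),(A,B),_=cv2.fitEllipse(W); print(n,"centre",round(cx,1),round(cy,1),"diam",round(A+1.5,1),round(B+1.5,1),len(c))
circ("tall",(191,196),60,90,76); circ("short",(203,255),32,60,45)
circ("hubneck",(382,205),25,50,38); circ("hubflange",(382,200),5,50,10)
circ("jarA",(285,260),65,110,85); circ("jarB",(147,234),75,115,95)
for n,seed,lo,hi,zp in (("unw",(255,210),25,38.5,35),("unwall",(291,188),25,200,35),("tray",(362,265),15,45,30)):
    m=comp((Z>lo)&(Z<hi),seed); y,x=np.nonzero(m)
    W=ray(np.c_[x,y],zp,K,T)[:,:2].astype(np.float32); print(n,cv2.minAreaRect(W))
b=np.load("scene0.npz")
im=np.hstack([cv2.resize(q[:,:,::-1],None,fx=4,fy=4,interpolation=cv2.INTER_CUBIC) for q in (b["p"][190:290,355:405],b["p"][190:290,115:175], p[150:250,170:220])])
cv2.imwrite("pics/crop1.png",im); print(im.shape)
E
```

```text
tall top z [-6.7  3.3 78.  82. ]
short top z [-6.8  2.  45.7 50.6]
hub top z [-6.9  2.2 24.9 41.2]
red top z [-6.4  2.1 27.3 41.5]
spindle top z [ 31.9  43.4  70.8 139.1]
jarA top z [-6.5  2.3 86.2 90.1]
jarB top z [ -6.7   3.2  96.1 100.7]
tray top z [-2.7  5.   9.6 12.6]
dial top z [30.8 39.4 64.6 78.2]
tall centre 582.9 283.1 diam 60.4 62.9 59
short centre 413.8 252.5 diam 60.5 61.2 59
hubneck centre 591.7 -280.4 diam 39.2 40.8 36
hubflange centre 592.0 -281.7 diam 56.6 60.6 63
jarA centre 413.6 13.2 diam 49.9 50.4 49
jarB centre 488.3 405.1 diam 50.5 55.1 54
unw ((627.9368286132812, -8.234344482421875), (149.4129638671875, 258.0373229980469), 0.9509806632995605)
unwall ((627.9368286132812, -8.234344482421875), (149.4129638671875, 258.0373229980469), 0.9509806632995605)
tray ((397.052978515625, -291.04730224609375), (162.67735290527344, 127.05766296386719), 89.7663803100586)
(400, 640, 3)
```

View pics/crop1.png

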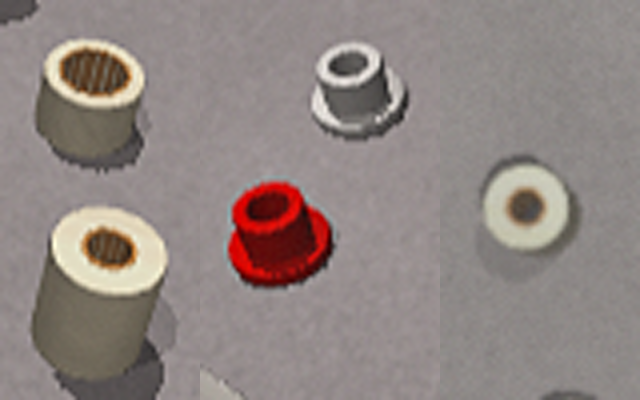

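The crop confirms it. The lower-left roll is tall with a narrow bore, and it is the one at (191,202) in the top view. The roll above it is short and wide-bored. The grey hub, upper right in the crop, is the right one. Next I work out the first move.

```bash
cat > go.py <<'E'
import numpy as np
from scipy.spatial.transform import Rotation as Ro
from rig import sensors
def go(x,y,z,yaw):
    "delta (cm, rad) in tool axes to TCP x,y,z pointing down with tool-x at yaw"
    s=sensors.state(); R=s["eef_rot"]; p=s["ee_pos"]
    c,n=np.cos(yaw),np.sin(yaw); G=np.array([[c,n,0],[n,-c,0],[0,0,-1]])
    print("delta",np.round(R.T@(np.array([x,y,z])-p)/10,2).tolist(),"rot",np.round(Ro.from_matrix(R.T@G).as_rotvec(),3).tolist())
E
python3 - <<'E'
from go import *; from rig import eyes
s=sensors.state(); T=eyes.camera_params("wrist"); M=T["world_from_camera"]; R=s["eef_rot"]
print((R.T@(M[:3,3]-s["ee_pos"])).round(1),(R.T@M[:3,:3]).round(3),T["camera_matrix"])
go(627,62,280,np.pi/2)
E
```

```text
[ 8.430e+01 -1.000e-01 -1.422e+02] [[-0.     0.945  0.327]
 [ 1.    -0.     0.002]
 [ 0.001  0.327 -0.945]] [[330.02571945   0.         287.01623499]
 [  0.         330.02571945 210.11622383]
 [  0.           0.           1.        ]]
delta [60.15, -33.72, -4.89] rot [-0.001, -0.001, -1.17]
```

>>> step_arm(
  deltas=[
    [8.5,6,-3.4,-4.9,0,0,-0.15],
    [8.5,12,-6.8,-4.9,0,0,-0.3],
    [8.5,17.5,-9.8,-4.9,0,0,-0.45],
    [8.5,23,-12.9,-4.9,0,0,-0.6],
    [8.5,28.5,-16,-4.9,0,0,-0.75],
    [8.5,34,-19,-4.9,0,0,-0.9],
    [8.5,39.5,-22.1,-4.9,0,0,-1.05],
    [8.5,45,-25.2,-4.9,0,0,-1.17],
    [8.5,50.5,-28.3,-4.9,0,0,-1.17],
    [8.5,55.5,-31.1,-4.9,0,0,-1.17],
    [8.5,60.1,-33.7,-4.9,0,0,-1.17],
    [8.5,60.1,-33.7,-4.9,0,0,-1.17],
  ],
)

```text
time: 1.6
ee_pos: [628.0, 64.5, 278.1]
eef_rot: [[-0.004, 1.0, -0.003], [1.0, 0.004, 0.0], [0.0, -0.003, -1.0]]
force: [-0.1, -0.7, -0.5]
finger_gap: 85.1
gripper_force: 0.0
```

```bash
cat > snap.py <<'E'
import sys,numpy as np,cv2
from rig import sensors,eyes
def snap(name):
    c=eyes.camera_params("wrist"); p,d=eyes.snapshot("wrist")
    cv2.imwrite(f"pics/{name}.png",p[:,:,::-1]); np.savez(f"{name}.npz",p=p,d=d,K=c["camera_matrix"],T=c["world_from_camera"])
    return p,d,c["camera_matrix"],c["world_from_camera"]
E
python3 - <<'E'
from snap import *; from h import *
s=sensors.state(); print(s["time"],s["ee_pos"],s["q"].round(3) if hasattr(s["q"],"round") else s["q"])
p,d,K,T=snap("w1"); C=cloud(d,K,T); Z=C[...,2]
near=np.hypot(C[...,0]-627,C[...,1]-62)<40
for lo,hi in((136,150),(122,132),(112,120),(60,105)):
    m=near&(Z>lo)&(Z<hi); q=C[m]; 
    if len(q): print(lo,hi,len(q),q.mean(0).round(1),q.min(0).round(1),q.max(0).round(1))
E
```

```text
1.6 [628.01252746  64.51911539 278.11914397] [0.102 0.348 0.345 1.571 0.    1.669]
136 150 216 [631.9  66.8 140.7] [624.6  57.9 136.1] [638.9  73.8 144.3]
122 132 87 [632.4  70.7 128.6] [622.5  56.1 122.4] [642.   75.4 132. ]
112 120 310 [631.8  69.5 117.6] [617.7  50.7 112. ] [646.1  80.3 120. ]
60 105 245 [631.8  76.2  84.5] [618.   59.9  60.2] [646.6  80.5 104.7]
```

View pics/w1.png

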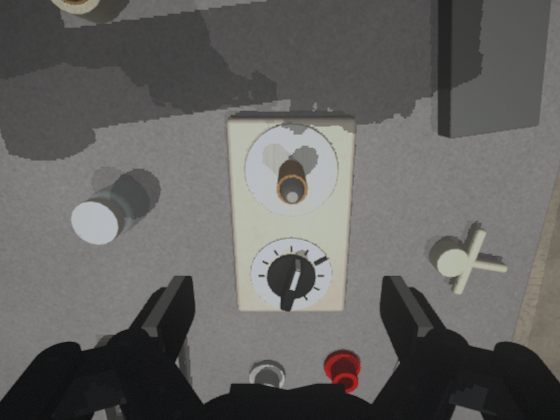

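The wrist view shows the spindle tip at (291,196) with the core below it. The dial is at (291,277) with its pointer up at about (296,262), and the long thick mark is at (321,260). The wrist and top cameras disagree by about 5 mm on the spindle, so I'll cross-check with the scene camera.

Run:
```python
from snap import *; from h import *
s=sensors.state(); print(np.round(s["joint_velocities"],3),np.round(s["ee_pos"],1))
W=snap("w2")
def ld(n): a=np.load(n+"0.npz"); return a["p"],a["d"],a["K"],a["T"]
for n,(p,d,K,T) in dict(top=ld("top"),scene=ld("scene"),wrist=W).items():
    C=cloud(d,K,T); Z=C[...,2]
    print(n)
    for nm,c,r,lo,hi in (("tip",(630,64),45,134,150),("core",(630,64),45,60,116),("box top",(628,-8),175,30,38),("platter",(630,64),62,42,47),("jarAlid",(414,13),45,78,95),("unwinder all",(628,-8),190,25,200)):
        m=(np.hypot(C[...,0]-c[0],C[...,1]-c[1])<r)&(Z>lo)&(Z<hi); q=C[m]
        if len(q)>5: print("  ",nm,len(q),"min",np.percentile(q,2,0).round(1),"max",np.percentile(q,98,0).round(1),"mid",((np.percentile(q,2,0)+np.percentile(q,98,0))/2).round(1))
```

```text
[-0.046 -0.046 -0.05   0.003 -0.011 -0.03 ] [628.   64.3 278.2]
top
   tip 29 min [621.4  53.2 134.2] max [635.8  70.  147.3] mid [628.6  61.6 140.7]
   core 37 min [613.6  47.5  66.7] max [641.6  73.5 115.8] mid [627.6  60.5  91.2]
   box top 1922 min [ 556.2 -134.6   30.5] max [700.8 115.9  37.9] mid [628.5  -9.3  34.2]
   platter 465 min [579.5  11.7  42.1] max [677.2 112.5  46.8] mid [628.3  62.1  44.4]
   jarAlid 246 min [391.8  -9.3  80.1] max [435.1  36.4  92.4] mid [413.5  13.6  86.2]
   unwinder all 4267 min [ 556.3 -131.9   28.3] max [700.3 115.6 101.8] mid [628.3  -8.1  65.1]
scene
   tip 44 min [629.6  57.2 134.3] max [640.7  71.4 143.8] mid [635.1  64.3 139.1]
   core 256 min [631.4  51.1  60.8] max [648.4  78.6 115.6] mid [639.9  64.8  88.2]
   box top 3378 min [ 563.4 -130.2   30.9] max [706.8 120.5  37.6] mid [635.1  -4.8  34.3]
   platter 725 min [587.6  15.4  42. ] max [683.2 112.9  45.4] mid [635.4  64.2  43.7]
   jarAlid 234 min [395.4  -7.   78.9] max [443.   39.3  86.8] mid [419.2  16.2  82.9]
   unwinder all 6064 min [ 443.8 -127.    28.3] max [707.5 120.  117.7] mid [575.7  -3.5  73. ]
wrist
   tip 263 min [624.5  59.3 134.1] max [639.8  73.2 143.6] mid [632.1  66.3 138.9]
   core 371 min [618.6  60.8  61.6] max [645.2  80.2 115.4] mid [631.9  70.5  88.5]
   box top 13930 min [ 560.4 -126.6   31.9] max [704.2 122.5  37.4] mid [632.3  -2.1  34.6]
   platter 4489 min [583.2  17.5  42. ] max [681.  115.5  44.3] mid [632.1  66.5  43.2]
   jarAlid 1727 min [394.6  -5.3  79.5] max [441.6  41.2  86.2] mid [418.1  18.   82.8]
   unwinder all 23440 min [ 444.8 -123.5   31.4] max [703.2 122.3 118.9] mid [574.   -0.6  75.2]
```

>>> step_arm(
  deltas=[
    [8.5,0.1,0.4,5,0,0,0],
    [8.5,0.1,0.4,10,0,0,0],
    [8.5,0.1,0.4,15,0,0,0],
    [8.5,0.1,0.4,19.5,0,0,0],
    [8.5,0.1,0.4,19.5,0,0,0],
    [4,0.1,0.4,19.5,0,0,0],
    [2,0.1,0.4,19.5,0,0,0],
    [2,0.1,0.4,19.5,0,0,0],
    [2,0.1,0.4,19.5,0,0,0],
    [2,0.1,0.4,19.5,0,0,0],
    [2,0.1,0.4,19.5,0,0,0],
  ],
)

```text
time: 3.08
ee_pos: [631.7, 62.5, 87.2]
eef_rot: [[-0.0, 1.0, 0.003], [1.0, 0.0, -0.0], [-0.0, 0.003, -1.0]]
force: [-0.7, -0.3, 6.6]
finger_gap: 27.8
gripper_force: 58.8
```

>>> step_arm(
  deltas=[
    [2,0,0,-4,0,0,0],
    [2,0,0,-9,0,0,0],
    [2,0,0,-12.5,0,0,0],
    [2,0,0,-12.5,0,0,0],
    [2,-4.5,-3,-12.5,0,0,0],
    [2,-9.5,-6.3,-12.5,0,0,0],
    [2,-14.5,-9.6,-12.5,0,0,0],
    [2,-19.5,-12.9,-12.5,0,0,0],
    [2,-24.5,-16.2,-12.5,0,0,0],
    [2,-29.5,-19.5,-12.5,0,0,0],
    [2,-34.5,-22.8,-12.5,0,0,0],
    [2,-35,-23.2,-12.5,0,0,0],
  ],
)

```text
time: 4.58
ee_pos: [396.4, -289.9, 209.5]
eef_rot: [[0.005, 1.0, -0.001], [1.0, -0.005, 0.0], [0.0, -0.001, -1.0]]
force: [1.0, -0.1, -0.4]
finger_gap: 28.1
gripper_force: 61.4
```

Run:
```python
from snap import *; from h import *; from go import go
p,d,K,T=snap("w3"); C=cloud(d,K,T); Z=C[...,2]
m=(Z>20)&(Z<36)&(np.hypot(C[...,0]-400,C[...,1]+288)<125); q=C[m]; print(len(q),np.percentile(q,[2,98],axis=0).round(1))
go(400,-288,55,np.pi/2); print(sensors.state()["finger_gap"])
```

```text
2655 [[ 336.1 -368.1   20.6]
 [ 465.4 -209.5   30.9]]
delta [0.11, 0.32, 15.46] rot [-0.001, -0.0, -0.004]
27.964711019350265
```

View pics/w3.png

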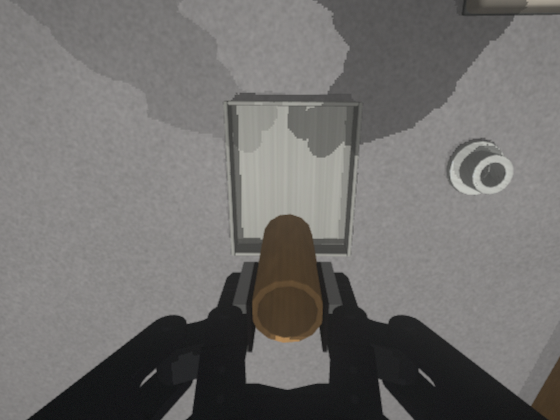

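The core is held upright over the tray, which spans (230,100) to (355,250). I lower it and release.

>>> step_arm(
  deltas=[
    [2,0.1,0.3,5,0,0,0],
    [2,0.1,0.3,10,0,0,0],
    [2,0.1,0.3,14,0,0,0],
    [2,0.1,0.3,15.2,0,0,0],
    [2,0.1,0.3,15.6,0,0,0],
    [2,0.1,0.3,15.8,0,0,0],
    [2,0.1,0.3,15.9,0,0,0],
    [2,0.1,0.3,15.9,0,0,0],
  ],
)

```text
time: 5.62
ee_pos: [402.1, -287.0, 52.1]
eef_rot: [[0.0, 1.0, 0.001], [1.0, -0.0, -0.001], [-0.001, 0.001, -1.0]]
force: [0.0, 0.2, -0.3]
finger_gap: 28.1
gripper_force: 61.4
```

>>> step_arm(
  deltas=[
    [2,0,0,0.2,0,0,0],
    [2,0,0,0.35,0,0,0],
    [2,0,0,0.35,0,0,0],
  ],
)

```text
time: 6.0
ee_pos: [401.8, -286.8, 48.2]
eef_rot: [[0.0, 1.0, 0.0], [1.0, -0.0, -0.0], [-0.0, 0.0, -1.0]]
force: [-0.9, -0.3, 4.5]
finger_gap: 27.8
gripper_force: 61.8
```

>>> step_arm(
  deltas=[
    [4,0,0,0.3,0,0,0],
    [6,0,0,0.2,0,0,0],
    [7,0,0,0,0,0,0],
    [8.5,0,0,-1,0,0,0],
    [8.5,0,0,-6,0,0,0],
    [8.5,0,0,-12,0,0,0],
    [8.5,3,1,-16.3,0,0,0],
    [8.5,8.5,2.8,-16.3,0,0,0],
    [8.5,14.4,4.6,-16.3,0,0,0],
    [8.5,20.3,6.5,-16.3,0,0,0],
    [8.5,26.2,8.4,-16.3,0,0,0],
    [8.5,32,10.3,-16.3,0,0,0],
  ],
)

```text
time: 7.5
ee_pos: [505.1, 35.5, 211.9]
eef_rot: [[-0.0, 1.0, 0.002], [1.0, 0.0, -0.0], [-0.0, 0.002, -1.0]]
force: [1.5, -1.1, 1.4]
finger_gap: 85.1
gripper_force: 0.0
```

>>> step_arm(
  deltas=[
    [8.5,5.5,1.7,0,0,0,0],
    [8.5,11.4,3.5,0,0,0,0],
    [8.5,17.2,5.4,0,0,0,0],
    [8.5,22,7,0,0,0,0],
    [8.5,25.4,8.2,0,0,0,0],
    [8.5,25.4,8.2,0,0,0,0],
    [8.5,25.4,8.2,0,0,0,0],
  ],
)

```text
time: 8.38
ee_pos: [586.5, 287.0, 211.1]
eef_rot: [[-0.0, 1.0, -0.0], [1.0, 0.0, -0.0], [-0.0, -0.0, -1.0]]
force: [-0.4, 0.3, 0.1]
finger_gap: 85.3
gripper_force: 0.0
```

Run:
```python
from snap import *; from h import *; from go import go
s=sensors.state(); print(np.round(s["joint_velocities"],3),np.round(s["ee_pos"],1))
p,d,K,T=snap("w4"); C=cloud(d,K,T); Z=C[...,2]
m=((Z>73)&(Z<80)&(np.hypot(C[...,0]-587,C[...,1]-287)<45)).astype(np.uint8)
cs,_=cv2.findContours(m,cv2.RETR_CCOMP,cv2.CHAIN_APPROX_NONE)
for c in cs:
    if len(c)>40:
        W=ray(c[:,0],76,K,T)[:,:2].astype(np.float32); print(len(c),np.round(cv2.fitEllipse(W)[0],1),np.round(cv2.fitEllipse(W)[1],1))
q=C[m>0]; print(np.percentile(q,[1,99],axis=0).round(1))
a=np.load("w2.npz"); 
# spindle tip by ray onto z=143 in w2: tip top points
C2=cloud(a["d"],a["K"],a["T"]); m=((C2[...,2]>141)&(np.hypot(C2[...,0]-632,C2[...,1]-66)<15)); y,x=np.nonzero(m); print("tip",ray([x.mean(),y.mean()],143,a["K"],a["T"]).round(1),len(x))
m=((C2[...,2]>41)&(C2[...,2]<46)&(np.hypot(C2[...,0]-632,C2[...,1]-66)<60)).astype(np.uint8)
c=max(cv2.findContours(m,0,cv2.CHAIN_APPROX_NONE)[0],key=len)[:,0]
print("platter",cv2.fitEllipse(ray(c,43,a["K"],a["T"])[:,:2].astype(np.float32)))
```

```text
[-0.016 -0.017 -0.013 -0.003  0.001  0.001] [586.5 287.  211.1]
194 [586.8 288.5] [60.1 60.4]
75 [586.8 288.4] [23.5 24.2]
[[558.1 259.6  73.7]
 [615.6 317.2  77.3]]
tip [[ 645.2 -162.1  143. ]] 3285
platter ((631.896240234375, 65.89234924316406), (107.48296356201172, 107.63163757324219), 61.90398406982422)
```

>>> step_arm(
  deltas=[
    [8.5,0.1,0,5,0,0,0],
    [8.5,0.1,0,10,0,0,0],
    [8.5,0.1,0,15,0,0,0],
    [8.5,0.1,0,16.8,0,0,0],
    [8.5,0.1,0,16.8,0,0,0],
    [7.2,0.1,0,16.8,0,0,0],
    [6.5,0.1,0,16.8,0,0,0],
    [5.5,0.1,0,16.8,0,0,0],
    [5,0.1,0,16.8,0,0,0],
    [5,0.1,0,16.8,0,0,0],
  ],
)

```text
time: 9.68
ee_pos: [588.0, 289.0, 45.6]
eef_rot: [[-0.0, 1.0, 0.004], [1.0, 0.0, 0.002], [0.002, 0.004, -1.0]]
force: [-1.0, -0.4, 7.4]
finger_gap: 61.0
gripper_force: 64.5
```

>>> step_arm(
  deltas=[
    [5,0,0,-2,0,0,0],
    [5,0,0,-6,0,0,0],
    [5,0,0,-11,0,0,0],
    [5,0,0,-16,0,0,0],
    [5,0,0,-18,0,0,0],
    [5,-4,0.8,-18,0,0,0],
    [5,-8.5,1.7,-18,0,0,0],
    [5,-13,2.6,-18,0,0,0],
    [5,-17.5,3.5,-18,0,0,0],
    [5,-21,4.2,-18,0,0,0],
    [5,-22.2,4.4,-18,0,0,0],
    [5,-22.2,4.4,-18,0,0,0],
  ],
)

```text
time: 11.18
ee_pos: [630.8, 66.1, 223.1]
eef_rot: [[0.001, 1.0, 0.0], [1.0, -0.001, 0.0], [0.0, 0.0, -1.0]]
force: [-0.6, -0.0, -1.9]
finger_gap: 61.3
gripper_force: 65.6
```

Run:
```python
from snap import *; from h import *; from go import go
s=sensors.state(); print(np.round(s["joint_velocities"],3),np.round(s["ee_pos"],1),s["finger_gap"],np.round(s["force"],1))
p,d,K,T=snap("w5"); C=cloud(d,K,T); Z=C[...,2]; z=s["ee_pos"][2]
y,x=np.mgrid[:420,:560]
m=((Z>z+22)&(Z<z+38)&(np.hypot(C[...,0]-632,C[...,1]-66)<45)&(d>0)).astype(np.uint8)
print(np.median(Z[m>0]))
for c in cv2.findContours(m,cv2.RETR_CCOMP,cv2.CHAIN_APPROX_NONE)[0]:
    if len(c)>40:
        W=ray(c[:,0],np.median(Z[m>0]),K,T)[:,:2].astype(np.float32); e=cv2.fitEllipse(W); print(len(c),np.round(e[0],1),np.round(e[1],1))
```

```text
[ 0.029  0.001 -0.002  0.001  0.009  0.007] [630.8  66.1 223.1] 61.27951536324505 [-0.6 -0.  -1.9]
252.97251112146796
693 [631.   67.5] [60.4 76.7]
144 [630.9  68.2] [17.5 21.6]
```

View pics/w5.png

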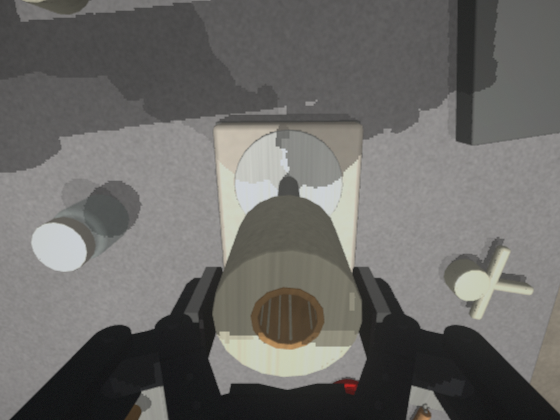

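Run:
```python
from h import *
a=np.load("w5.npz"); p,d,K,T=a["p"],a["d"],a["K"],a["T"]
hsv=cv2.cvtColor(p,cv2.COLOR_RGB2HSV); m=((hsv[...,1]>110)&(hsv[...,0]<25)).astype(np.uint8); m[:, :200]=0;m[:,380:]=0;m[:270]=0;m[365:]=0
m=cv2.morphologyEx(m,cv2.MORPH_OPEN,np.ones((2,2),np.uint8))
c=max(cv2.findContours(m,0,cv2.CHAIN_APPROX_NONE)[0],key=cv2.contourArea)[:,0]
for z in (253,254): 
    e=cv2.fitEllipse(ray(cv2.convexHull(c)[:,0],z,K,T)[:,:2].astype(np.float32)); print(z,np.round(e[0],1),np.round(e[1],1),len(c))
# spindle axis in this view: dark spindle columns at tip rows
C=cloud(d,K,T); q=C[(C[...,2]>60)&(C[...,2]<135)&(np.hypot(C[...,0]-632,C[...,1]-70)<25)]; print(len(q),np.percentile(q,[2,50,98],axis=0).round(1))
```

```text
253 [631.5  58.3] [16.4 24.3] 127
254 [631.5  59.1] [16.3 24. ] 127
270 [[623.1  67.4  61.3]
 [632.1  74.3  84.6]
 [640.7  75.3 107.3]]
```

The view shows the roll held upright, with its bore at (287,318) and the spindle visible behind it at (289,185). I lower it slowly and watch the force.

>>> step_arm(
  deltas=[
    [5,0.05,0.1,1.5,0,0,0],
    [5,0.05,0.1,3,0,0,0],
    [5,0.05,0.1,3.7,0,0,0],
    [5,0.05,0.1,4.1,0,0,0],
    [5,0.05,0.1,4.5,0,0,0],
    [5,0.05,0.1,4.5,0,0,0],
  ],
)

```text
time: 11.98
ee_pos: [631.7, 66.9, 177.7]
eef_rot: [[0.0, 1.0, -0.0], [1.0, -0.0, 0.0], [0.0, -0.0, -1.0]]
force: [-0.6, 0.0, -1.9]
finger_gap: 61.0
gripper_force: 65.6
```

No contact so far, so I continue down.

>>> step_arm(
  deltas=[
    [5,0,0,0.6,0,0,0],
    [5,0,0,1.2,0,0,0],
    [5,0,0,1.8,0,0,0],
    [5,0,0,2.4,0,0,0],
    [5,0,0,2.5,0,0,0],
  ],
)

```text
time: 12.6
ee_pos: [631.4, 66.9, 152.1]
eef_rot: [[-0.0, 1.0, -0.001], [1.0, 0.0, -0.0], [-0.0, -0.001, -1.0]]
force: [0.8, -0.4, -2.0]
finger_gap: 61.0
gripper_force: 65.6
```

>>> step_arm(
  deltas=[
    [5,0,0,0.8,0,0,0],
    [5,0,0,1.6,0,0,0],
    [5,0,0,2.4,0,0,0],
    [5,0,0,3.2,0,0,0],
    [5,0,0,4,0,0,0],
    [5,0,0,4.8,0,0,0],
    [5,0,0,5.6,0,0,0],
    [5,0,0,5.9,0,0,0],
    [5,0,0,6,0,0,0],
  ],
)

```text
time: 13.72
ee_pos: [631.7, 66.9, 92.6]
eef_rot: [[-0.0, 1.0, -0.0], [1.0, 0.0, -0.0], [-0.0, -0.0, -1.0]]
force: [0.2, 0.7, -1.6]
finger_gap: 61.2
gripper_force: 65.6
```

>>> step_arm(
  deltas=[
    [5,0,0,0.2,0,0,0],
    [5,0,0,0.35,0,0,0],
    [5,0,0,0.4,0,0,0],
    [5,0,0,0.4,0,0,0],
  ],
)

```text
time: 14.22
ee_pos: [631.7, 66.9, 88.9]
eef_rot: [[-0.0, 1.0, 0.0], [1.0, 0.0, 0.0], [0.0, 0.0, -1.0]]
force: [-0.2, -0.2, -2.3]
finger_gap: 61.3
gripper_force: 65.7
```

>>> step_arm(
  deltas=[
    [5,0,0,0.1,0,0,0],
    [5,0,0,0.2,0,0,0],
    [5,0,0,0.25,0,0,0],
    [5,0,0,0.25,0,0,0],
  ],
)

```text
time: 14.72
ee_pos: [631.8, 66.8, 88.6]
eef_rot: [[0.0, 1.0, 0.002], [1.0, -0.0, 0.0], [0.0, 0.002, -1.0]]
force: [-6.2, -1.0, 11.2]
finger_gap: 61.0
gripper_force: 66.9
```

>>> step_arm(
  deltas=[
    [6.3,0,0,-0.2,0,0,0],
    [7,0,0,-0.2,0,0,0],
    [8.5,0,0,-0.2,0,0,0],
    [8.5,0,0,-0.5,0,0,0],
    [8.5,0,0,-3.5,0,0,0],
    [8.5,0,0,-8,0,0,0],
    [8.5,-1.5,-0.2,-10,0,0,0],
    [8.5,-6.5,-0.7,-10,0,0,0],
    [8.5,-12.5,-1.3,-10,0,0,0],
    [8.5,-18.5,-1.9,-10,0,0,0],
    [8.5,-24.5,-2.5,-10,0,0,0],
    [8.5,-30,-3.1,-9.2,0,0,0],
  ],
)

```text
time: 16.23
ee_pos: [600.7, -235.3, 179.1]
eef_rot: [[0.0, 1.0, 0.002], [1.0, -0.0, -0.001], [-0.001, 0.002, -1.0]]
force: [1.8, 0.3, 0.5]
finger_gap: 85.2
gripper_force: 0.0
```

>>> step_arm(
  deltas=[
    [6,-3,-0.3,0,0,0,0],
    [5.8,-4.4,-0.5,0.2,0,0,0],
    [5.8,-4.4,-0.5,0.2,0,0,0],
    [5.8,-4.4,-0.5,0.2,0,0,0],
  ],
)

```text
time: 16.73
ee_pos: [596.0, -275.8, 176.4]
eef_rot: [[-0.001, 1.0, 0.0], [1.0, 0.001, 0.0], [0.0, 0.0, -1.0]]
force: [0.2, 0.4, -0.6]
finger_gap: 57.9
gripper_force: 0.0
```

Run:
```python
from snap import *; from h import *
s=sensors.state(); print(np.round(s["joint_velocities"],3),np.round(s["ee_pos"],1),s["finger_gap"])
p,d,K,T=snap("w6"); C=cloud(d,K,T); Z=C[...,2]
for zlo,zhi,zp in((35,42,38),(5,14,10)):
    m=((Z>zlo)&(Z<zhi)&(np.hypot(C[...,0]-596,C[...,1]+277)<36)).astype(np.uint8)
    for c in cv2.findContours(m,cv2.RETR_CCOMP,cv2.CHAIN_APPROX_NONE)[0]:
        if len(c)>40:
            W=ray(c[:,0],zp,K,T)[:,:2].astype(np.float32); e=cv2.fitEllipse(W); print(zp,len(c),np.round(e[0],1),np.round(e[1],1))
t,dt=None,None
from rig import eyes
for n in ("scene",):
    q,dd=eyes.snapshot(n); a=np.load("scene0.npz"); C=cloud(dd,a["K"],a["T"]); b=(np.hypot(C[...,0]-635,C[...,1]-64)<40)
    print("roll top z", np.percentile(C[b&(C[...,2]>105)&(C[...,2]<128)][:,2],[5,50,95]).round(1))
    for nm,x,y,z in(("tray",403,-286,9),): 
        r=C[(np.hypot(C[...,0]-x,C[...,1]-y)<55)&(C[...,2]>34)]; print("core",len(r),r.mean(0).round(1),r.max(0).round(1))
cv2.imwrite("pics/mix.png",np.hstack([p[:,:,::-1][60:360,100:460],cv2.resize(q[130:290,140:330,::-1],(360,300))]))
```

```text
[ 0.008 -0.003 -0.     0.    -0.002 -0.002] [ 596.  -275.8  176.4] 57.89370880576325
38 121 [ 595.9 -277.8] [38.3 38.5]
38 78 [ 595.9 -277.7] [24.  24.7]
10 57 [ 596.1 -276.7] [24.5 27.7]
10 232 [ 596. -279.] [52.3 55.7]
roll top z [107.7 118.  120.7]
core 195 [ 407.8 -281.7   61.7] [ 419.9 -268.3   81. ]
```

View pics/mix.png

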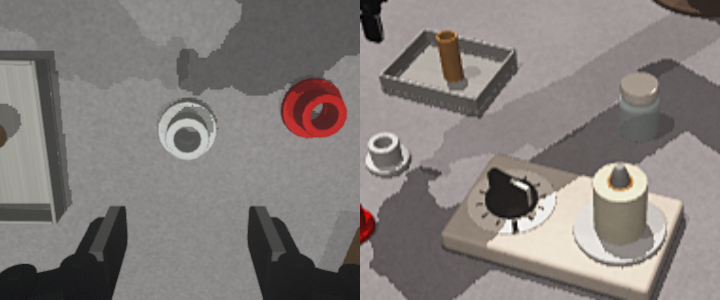

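The crop shows the core standing in the tray, the roll seated on the platter, and the grey hub at (188,135) between the fingers. The red one, at (318,112), is clear of them. I grasp the hub.

>>> step_arm(
  deltas=[
    [5.8,-0.2,0,5,0,0,0],
    [5.8,-0.2,0,10,0,0,0],
    [5.8,-0.2,0,14.5,0,0,0],
    [5.8,-0.2,0,16,0,0,0],
    [5.8,-0.2,0,16.2,0,0,0],
    [5.8,-0.2,0,16.2,0,0,0],
    [4.5,-0.2,0,16.2,0,0,0],
    [3,-0.2,0,16.2,0,0,0],
    [3,-0.2,0,16.2,0,0,0],
    [3,-0.2,0,16.2,0,0,0],
    [3,-0.2,0,16.2,0,0,0],
  ],
)

```text
time: 18.2
ee_pos: [596.9, -279.7, 16.5]
eef_rot: [[0.0, 1.0, 0.003], [1.0, -0.0, -0.001], [-0.001, 0.003, -1.0]]
force: [-0.1, 0.5, 5.8]
finger_gap: 37.9
gripper_force: 61.5
```

>>> step_arm(
  deltas=[
    [3,0,0,-2,0,0,0],
    [3,0,0,-7,0,0,0],
    [3,0,0,-12.5,0,0,0],
    [3,2,0.2,-17.5,0,0,0],
    [3,7,0.7,-17.5,0,0,0],
    [3,12.5,1.3,-17.5,0,0,0],
    [3,18,1.9,-17.5,0,0,0],
    [3,23.5,2.4,-17.5,0,0,0],
    [3,29,3,-17.5,0,0,0],
    [3,33,3.4,-17.5,0,0,0],
    [3,34.4,3.5,-17.5,0,0,0],
    [3,34.4,3.5,-17.5,0,0,0],
  ],
)

```text
time: 19.7
ee_pos: [630.6, 65.3, 189.2]
eef_rot: [[-0.001, 1.0, -0.0], [1.0, 0.001, -0.0], [-0.0, -0.0, -1.0]]
force: [0.2, -0.7, -1.9]
finger_gap: 37.8
gripper_force: 61.0
```

Run:
```python
from snap import *; from h import *
s=sensors.state(); e0=np.array(s["ee_pos"]); print(np.round(s["joint_velocities"],3),e0.round(1),s["finger_gap"],np.round(s["force"],1))
p,d,K,T=snap("w7"); C=cloud(d,K,T); Z=C[...,2]
zt=e0[2]-16.5+38
m=((Z>zt-3)&(Z<zt+3)&(np.hypot(C[...,0]-e0[0],C[...,1]-e0[1])<26)).astype(np.uint8)
print(np.median(Z[m>0]),zt)
for c in cv2.findContours(m,cv2.RETR_CCOMP,cv2.CHAIN_APPROX_NONE)[0]:
    if len(c)>40:
        W=ray(c[:,0],np.median(Z[m>0]),K,T)[:,:2].astype(np.float32); e=cv2.fitEllipse(W); print(len(c),np.round(e[0]-e0[:2],1),np.round(e[1],1))
```

```text
[-0.034 -0.005 -0.006  0.001 -0.01  -0.005] [630.6  65.3 189.2] 37.76024877646679 [ 0.2 -0.7 -1.9]
210.029730383174 210.6626345485543
391 [-0.1  2.2] [39.  43.9]
164 [0.  2.4] [23.  23.7]
```

>>> step_arm(
  deltas=[
    [3,-0.15,0.12,1,0,0,0],
    [3,-0.15,0.12,2.2,0,0,0],
    [3,-0.15,0.12,2.9,0,0,0],
    [3,-0.15,0.12,3.3,0,0,0],
    [3,-0.15,0.12,3.7,0,0,0],
    [3,-0.15,0.12,3.7,0,0,0],
  ],
)

```text
time: 20.5
ee_pos: [631.9, 63.4, 152.1]
eef_rot: [[-0.0, 1.0, -0.0], [1.0, 0.0, -0.0], [-0.0, -0.0, -1.0]]
force: [-0.4, -0.3, -2.4]
finger_gap: 37.7
gripper_force: 61.0
```

>>> step_arm(
  deltas=[
    [3,0,0,0.4,0,0,0],
    [3,0,0,0.8,0,0,0],
    [3,0,0,1.2,0,0,0],
    [3,0,0,1.5,0,0,0],
    [3,0,0,1.6,0,0,0],
    [3,0,0,1.6,0,0,0],
  ],
)

```text
time: 21.25
ee_pos: [631.9, 63.4, 136.2]
eef_rot: [[-0.0, 1.0, -0.0], [1.0, 0.0, -0.0], [-0.0, -0.0, -1.0]]
force: [-0.4, 0.7, -1.6]
finger_gap: 38.0
gripper_force: 61.0
```

>>> step_arm(
  deltas=[
    [3,0,0,0.1,0,0,0],
    [3,0,0,0.15,0,0,0],
    [3,0,0,0.2,0,0,0],
    [3,0,0,0.2,0,0,0],
  ],
)

```text
time: 21.75
ee_pos: [632.1, 63.4, 135.5]
eef_rot: [[0.0, 1.0, 0.001], [1.0, -0.0, 0.0], [0.0, 0.001, -1.0]]
force: [-2.6, 0.1, 5.2]
finger_gap: 37.5
gripper_force: 61.8
```

>>> step_arm(
  deltas=[
    [4.5,0,0,-0.1,0,0,0],
    [5.8,0,0,-0.1,0,0,0],
    [5.8,0,0,-0.1,0,0,0],
    [6.5,0,0,-2,0,0,0],
    [6.5,0,0,-5,0,0,0],
    [6.5,-2,0,-7.5,0,0,0],
    [6.5,-7,0.1,-7.5,0,0,0],
    [6.5,-12,0.1,-7.5,0,0,0],
    [6.5,-13.8,0.1,-7.5,0,0,0],
    [6.5,-13.8,0.1,-7.5,0,0,0],
    [6.5,-13.8,0.1,-7.5,0,0,0],
  ],
)

```text
time: 23.12
ee_pos: [633.0, -73.5, 209.2]
eef_rot: [[-0.001, 1.0, -0.0], [1.0, 0.001, 0.001], [0.001, -0.0, -1.0]]
force: [-0.7, 0.7, 0.4]
finger_gap: 65.2
gripper_force: 0.0
```

Run:
```python
from snap import *; from h import *
s=sensors.state(); print(s["time"],np.round(s["ee_pos"],1),np.round(s["q"],3))
p,d,K,T=snap("w8"); C=cloud(d,K,T); Z=C[...,2]; near=(np.hypot(C[...,0]-632,C[...,1]+74)<50)
m=(near&(Z>60)&(Z<80)).astype(np.uint8)
c=max(cv2.findContours(m,0,cv2.CHAIN_APPROX_NONE)[0],key=len)[:,0]
W=cv2.minAreaRect(ray(c,75,K,T)[:,:2].astype(np.float32)); print("bar",W)
top=C[near&(Z>72)&(Z<79)]; r=cv2.minAreaRect(top[:,:2].astype(np.float32)); print("bar top",r,len(top))
v=p.max(2); wm=near&(Z>70)&(p.min(2)>150); print("pointer",C[wm].mean(0),wm.sum())
sc=((np.hypot(C[...,0]-632,C[...,1]+74)<60)&(Z>33)&(Z<40)&(p.min(2)>120)).astype(np.uint8)
hub=C[(np.hypot(C[...,0]-632,C[...,1]-66)<30)&(Z>115)&(d>0)]; print("hub z",np.percentile(hub[:,2],[2,50,98]) if len(hub) else None)
cv2.imwrite("pics/w8c.png",cv2.resize(p[100:380,150:430,::-1],None,fx=2,fy=2))
```

```text
23.125 [633.  -73.5 209.2] [-1.160e-01  3.440e-01  1.890e-01  1.416e+00  1.000e-03  1.454e+00]
bar ((632.9338989257812, -72.17145538330078), (61.665802001953125, 14.41207218170166), 74.75662994384766)
bar top ((633.052978515625, -73.69896697998047), (59.747982025146484, 13.828144073486328), 74.88665008544922) 983
pointer [636.6682379  -58.98595284  75.27519933] 179
hub z [119.95515725 129.72488906 157.58000921]
```

View pics/w8c.png

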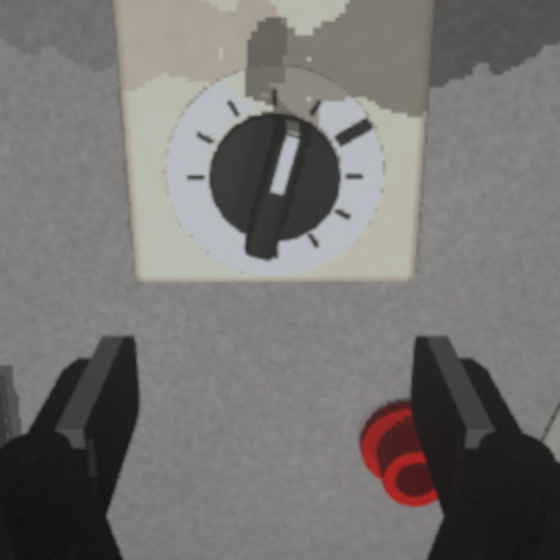

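The bar lies at about 75° with its white pointer toward the platter, at crop (288,160). The long thick mark is at crop (355,131). The hub is flat on the roll, with its top at z = 157. I measure the mark's direction exactly.

Run:
```python
from h import *; from go import go
a=np.load("w8.npz"); p,d,K,T=a["p"],a["d"],a["K"],a["T"]
v,u=np.mgrid[:420,:560]; P=ray(np.c_[u.ravel(),v.ravel()],36,K,T)[:,:2].reshape(420,560,2)
# scale centre: bluish-white disc contour at z~36
hsv=cv2.cvtColor(p,cv2.COLOR_RGB2HSV)
rel=P-np.array([633,-73.7]); r=np.hypot(*rel.transpose(2,0,1)); an=np.degrees(np.arctan2(rel[...,1],rel[...,0]))
m=((r>37)&(r<54)&(p.max(2)<95)&(an>10)&(an<50)).astype(np.uint8)
n,l,st,c=cv2.connectedComponentsWithStats(m); i=1+np.argmax(st[1:,4]); q=P[l==i]; print("mark",st[i],q.mean(0),np.degrees(np.arctan2(*(q.mean(0)-[633,-73.7])[::-1])),r[l==i].min(),r[l==i].max())
o=(q-q.mean(0)); w,V=np.linalg.eigh(o.T@o); print("mark axis",np.degrees(np.arctan2(V[1,1],V[0,1])),w)
m=((r>37)&(r<54)&(p.max(2)<120)).astype(np.uint8); n,l,st,c=cv2.connectedComponentsWithStats(m)
for i in range(1,n):
    if st[i,4]>8: q=P[l==i].mean(0); print(st[i,4],q.round(1),np.degrees(np.arctan2(*(q-[633,-73.7])[::-1])).round(1))
go(633,-73.6,100,np.radians(74.9))
```

```text
mark [320 160  16  12  86] [671.32846375 -51.60314807] 29.9640015775813 37.15842279453099 51.65129778302304
mark axis -149.78323710882816 [ 213.05713343 1592.92976847]
270 [627.1 -27.5] 97.3
10 [611.9 -39.8] 121.8
14 [652.2 -39.5] 60.7
96 [671.6 -51.6] 29.8
13 [597.8 -54.7] 151.6
10 [672.9 -74. ] -0.4
14 [592.9 -75.1] -178.0
12 [667.3 -94.1] -30.8
11 [ 652.6 -108.6] -60.7
115 [ 625.5 -113.6] -100.6
delta [-0.04, 0.01, 10.92] rot [-0.0, -0.0, 0.265]
```

>>> step_arm(
  deltas=[
    [6.5,0,0,3,0,0,0.14],
    [5,0,0,7,0,0,0.265],
    [4.5,0,0,11,0,0,0.265],
    [4,0,0,14.5,0,0,0.265],
    [4,0,0,15.7,0,0,0.265],
    [4,0,0,15.7,0,0,0.265],
    [2.5,0,0,15.7,0,0,0.265],
    [1,0,0,15.7,0,0,0.265],
    [1,0,0,15.7,0,0,0.265],
    [1,0,0,15.7,0,0,0.265],
    [1,0,0,15.7,0,0,0.265],
  ],
)

```text
time: 24.55
ee_pos: [633.1, -74.3, 54.4]
eef_rot: [[0.262, 0.965, 0.002], [0.965, -0.262, 0.001], [0.001, 0.001, -1.0]]
force: [-3.9, 2.4, 5.3]
finger_gap: 12.7
gripper_force: 59.9
```

>>> step_arm(
  deltas=[
    [1,0,0,0,0,0,0.12],
    [1,0,0,0,0,0,0.24],
    [1,0,0,0,0,0,0.36],
    [1,0,0,0,0,0,0.48],
    [1,0,0,0,0,0,0.6],
    [1,0,0,0,0,0,0.7],
    [1,0,0,0,0,0,0.775],
    [1,0,0,0,0,0,0.775],
    [1,0,0,0,0,0,0.775],
    [1,0,0,0,0,0,0.775],
  ],
)

```text
time: 25.8
ee_pos: [633.4, -74.6, 54.4]
eef_rot: [[0.862, 0.506, 0.002], [0.506, -0.862, 0.0], [0.002, 0.001, -1.0]]
force: [-2.7, 0.6, 4.5]
finger_gap: 13.1
gripper_force: 59.7
```

>>> step_arm(
  deltas=[
    [2.5,0,0,0,0,0,0],
    [4,0,0,0,0,0,0],
    [4,0,0,-0.2,0,0,0],
    [4,0,0,-3,0,0,0],
    [5,0,0,-8,0,0,0],
    [6,0,0,-13,0,0,0],
    [6,0,0,-16,0,0,0],
    [6,0,0,-16,0,0,0],
    [6,0,0,-16,0,0,0],
  ],
)

```text
time: 26.92
ee_pos: [632.7, -74.6, 211.4]
eef_rot: [[0.862, 0.506, -0.001], [0.506, -0.862, 0.0], [-0.001, -0.001, -1.0]]
force: [0.4, -0.4, 0.4]
finger_gap: 59.9
gripper_force: 0.0
```

Run:
```python
from snap import *; from h import *
p,d,K,T=snap("w9"); C=cloud(d,K,T); Z=C[...,2]
m=(np.hypot(C[...,0]-633,C[...,1]+74)<50)&(Z>72)&(Z<79)
r=cv2.minAreaRect(C[m][:,:2].astype(np.float32)); print("bar",r)
o=C[m][:,:2]; o=o-o.mean(0); w,V=np.linalg.eigh(o.T@o); print("bar axis",np.degrees(np.arctan2(V[1,1],V[0,1])))
c0=np.array(r[0])
v,u=np.mgrid[:420,:560]; P=ray(np.c_[u.ravel(),v.ravel()],36,K,T)[:,:2].reshape(420,560,2)-c0
R=np.hypot(P[...,0],P[...,1]); an=np.degrees(np.arctan2(P[...,1],P[...,0]))
k=((R>37)&(R<54)&(p.max(2)<120)).astype(np.uint8); n,l,st,_=cv2.connectedComponentsWithStats(k)
for i in range(1,n):
    if st[i,4]>8: q=P[l==i].mean(0); print(st[i,4],q.round(1),np.degrees(np.arctan2(*q[::-1])).round(1))
cv2.imwrite("pics/w9c.png",cv2.resize(p[60:360,100:460,::-1],None,fx=2,fy=2))
from rig import eyes
for n in("top","scene"):
    q,dd=eyes.snapshot(n); a=np.load(n+"0.npz"); Ca=cloud(a["d"],a["K"],a["T"]); Cb=cloud(dd,a["K"],a["T"])
    for nm,x,y,lo,hi in(("short",416,255,30,60),("jarA",416,15,70,100),("jarB",491,408,75,110)):
        print(n,nm,[(C_[(np.hypot(C_[...,0]-x,C_[...,1]-y)<50)&(C_[...,2]>lo)&(C_[...,2]<hi)].mean(0)).round(1).tolist() for C_ in(Ca,Cb)])
```

```text
bar ((632.875244140625, -74.23640441894531), (59.24188995361328, 13.36075210571289), 30.84281349182129)
bar axis -149.19243118923208
103 [38.3 22.8] 30.7
10 [18.9 34.4] 61.2
10 [39.3 -0. ] -0.0
12 [-0.7 39.5] 91.1
10 [ 34.3 -19.9] -30.2
9 [-20.3  33.8] 121.0
9 [ 19.8 -34.6] -60.2
12 [-35.   19.6] 150.8
11 [ -0.3 -39.9] -90.4
9 [-40.1  -0.4] -179.4
93 [-34.9 -20.2] -149.9
top short [[413.6, 252.4, 45.0], [413.7, 252.2, 44.9]]
top jarA [[413.7, 13.2, 85.5], [413.7, 13.2, 85.6]]
top jarB [[488.2, 405.3, 94.5], [488.5, 405.7, 94.7]]
scene short [[422.3, 254.9, 41.0], [422.9, 255.3, 40.9]]
scene jarA [[423.4, 17.1, 82.0], [422.9, 17.0, 81.8]]
scene jarB [[499.5, 408.0, 91.5], [499.4, 408.1, 91.5]]
```

View pics/w9c.png

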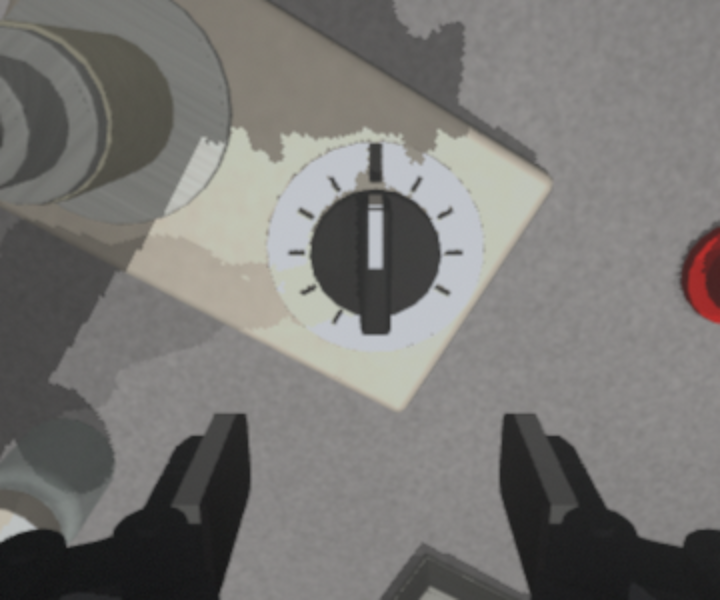

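The white pointer at (375,237) lines up with the thick mark at (375,163): bar at 30.8°, mark at 30.7°. The hub sits flat on the roll, and the jars and the short roll have not moved. The arm is clear, so I hand in the job.

```bash
python3 -c "
from rig import manip; print(manip.close_job())"
```

```text
the job is handed in; nothing more can be done
None
```

The job is done and handed in at about 27 s: the core stands in the tray, the tall roll sits on the platter with the grey hub flat on top, the dial pointer is within about 0.1° of the thick mark by the camera, and the short roll and jars have not moved.

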